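# Air on through the valve guard, then start the measuring machine

## Task

Turn on the bearing air of the measuring machine and start it, using only the fingertips. Reach down through the window in the valve guard and press the flat paddle lever all the way down to its stop, without touching the guard and leaving the ball-ended lever beside it as it is. Then, with the lever left down, press the larger of the two push buttons on the control box all the way in and let it come back up; do not press the small button or disturb, pick up or move the loose things standing about.

Things in the scene. Friction and masses are not known exactly. Their poses are not given: they have to be found in the camera images.
- window (a point): Centre of the guard's window, level with the guard's upper face, 130 mm above the table. The window is 120 mm along the point's x and 150 mm along its y; the frame bars round it are 26 mm wide and 12 mm thick. Axes: x and y level along the window's sides, z up.
- paddle_top (a point): Centre of the upper face of the paddle, a flat steel plate (34 mm long, 30 mm wide, 6 mm thick) ending the paddle lever inside the guard; moves with it. 103 to 109 mm above the table at rest (lever sloping up about 20 degrees), 79 mm at the stop (lever level). Up to 15 mm off the window's centre along its x, 25 to 47 mm along its y, to either side.
- paddle (a joint): Angle of the paddle lever, rad: 0 to 0.08 at the start (up), 0.40 at its lower stop; grows as pressed. No spring: friction (about 4 N at the paddle) keeps it where it is left. The level pivot is 75 mm from the paddle towards the window's +x and runs along the window's y; the paddle's centre drifts about 4 mm to -x on its way down.
- ball_top (a point): Top of the steel ball (24 mm across) at the end of the second lever, beside the paddle at 72 mm along the pivot axis, on either side. To be left alone. The ball's top is about 117 mm above the table.
- start_top (a point): Centre of the upper face of the larger push button: a grey cap 40 mm across in a round black housing on top of the control box, a flat grey box 130 x 220 mm and 63 mm high. It travels 6 mm straight down against a spring (about 5 N fully down) and comes back up when let go.
- start (a joint): Travel of the larger button in m: 0 out, 0.006 fully pressed.
- small_top (a point): Centre of the upper face of the small push button (cap 20 mm across) on the same box, 65 mm from the larger one, on either side of it. Not to be pressed.
- small (a joint): Travel of the small button in m: 0 out, 0.005 fully pressed.
- ring_gauge: Loose steel ring, 52 mm across, 18 mm high, lying on the control box 65 mm or more from the nearest button's centre. Origin at the centre of its underside. Leave it.
- plug_gauge: Loose steel plug gauge standing upright between guard and control box, 28 mm across, 100 mm high. Origin at the centre of its underside. Leave it.
- flange: Loose aluminium flange, 64 mm across, 32 mm high. Origin under its centre. Leave it.
- brush: Loose hand brush lying on the table near the robot. Leave it.
- wrench: Loose wrench lying flat beyond the guard and box. Leave it.
- vee_block: Loose dark steel vee block, 50 x 55 mm, 35 mm high. Origin under its centre. Leave it.
- bottle: Loose white bottle, 60 mm across, 150 mm high, standing out to one side, towards the robot. Origin under its centre. Leave it.
- cup: Loose dark steel cup, 72 mm across, 85 mm high, standing out to one side, towards the robot. Origin under its centre. Leave it.
- guard: The guard, rigid and fixed: a flat level steel frame on four corner posts with clear plastic walls on all four sides, so the levers are reached only from above. Origin on the table's surface straight under the window's centre. Not to be touched.

How it is judged:
By the outcome, as a careful person would: the job done as asked, in the order asked, and still so for the second after the job is handed in, with the robot touching nothing.
It also fails if it takes over 45 s, if anything falls off the work surface, if the arm or the gripper's body presses on something with over 40 N, if the wrist force passes 120 N, or if a joint passes its speed limit or range.

## Robot

A 6-joint arm with a two-finger parallel gripper is mounted at the origin on the work surface. World frame = base frame: x ahead of the robot, y to its left, z up, the work surface at z = 0. Lengths are in m, angles in rad, forces in N, time in s.
With the tool pointing down it reaches from about 0.225 to 0.875 m from the base axis. Payload 3.4 kg.
Tool frame: the origin (TCP) lies on the mounting face of the last link; the fingertips stand 173 mm ahead of it and the grasp point (between the pads) lies 155 mm ahead of it; y points along the fingers, x is the direction in which the jaws open and shut, and the axes are right-handed (so a half turn about y gives the same grasp; the last joint's range is limited). The gripper opens to 85 mm and grips with 20 to 120 N. Pads are 22 mm wide; open, the fingers measure 114 mm over their backs; the gripper's body (76 mm by 85 mm) begins 54 mm behind the grasp point. The pads swing forward as they close: fully open they stand 13 mm farther back than shut.
Start: joints at [-1.375, 0.276, 1.505, -0, 1.361, -0.121], TCP at [0.179, -0.546, 0.405] pointing down, gripper open.
Joint ranges: [-2.89, 2.89], [-0.75, 2.08], [0.22, 2.7], [-1.18, 4.32], [0.11, 2.71], [-2.7, 2.7]. Speed limits (rad/s): [2.57, 2.57, 3.14, 3.14, 3.14, 3.14].

## Interface

Orientations are given as a unit quaternion [w, x, y, z].
In Python, from rig import manip, vision, ticket gives the robot as it stands.
- The arm moves only by the tool arm_command, never from a script. Its argument "increments" is one flat list of numbers, 7 for each row, row after row: the turn, a rotation vector about the tool's x, y, z in rad, then the shift along the tool's x, y, z in cm, then the closure, from 0 (fully open) to 1 (shut). In form: [wx, wy, wz, tx, ty, tz, hand, wx, wy, wz, tx, ty, tz, hand, ...]. A call has 1 to 8 rows; each row shifts and turns the commanded pose from where the row before left it, along the tool's axes as they then stand; what a row does not reach is not made up. A row lasts 1/8 s, in which the tool goes at most 62.5 mm and 10.7 degrees, less where a joint would pass 70% of its speed; a pose out of reach is approached as far as the arm can. A call is refused whole if a number of a shift passes 6.25 or a number of a turn 0.188, either way. A call with a gripper value outside its range is refused whole. The fingers move at their own pace and stop on an object; "grip_force" is the grip in N (left out, the last holds). Time passes only in rows, so rows that do not move let the fingers close. It gives the time, the measured TCP pose, the force and the opening at its end, in the units of the state.
- manip.get_state(): the state, without advancing time (a new reading comes with each control period).
- vision.get_image(name): name is "scene" or "top" or "wrist"; returns the picture (400x640x3 uint8, red, green, blue); there is no depth.
- vision.camera_params(name): a dict with "vfov" (degrees; the focal length in pixels is half the picture's height over the tangent of half this angle, whatever the lens; pixels are square), "cx", "cy" (the principal point, pixels), "R" (3x3) and "t" (3): a world point X has camera coordinates R X + t. Camera axes: x right, y down, z forward; pixel columns grow to the right and rows downward; lengths in m; the calibration is good to about 2 mm. A picture is of the moment at which its call begins: read the wrist's pose just before it. camera_params takes no time and is no camera call; for the wrist camera it gives the pose at the moment of the call.
- ticket.sign_off(): hands the job in, once; it reports no verdict.
The state is a dict: "clock": time; "qpos": joint angles; "qd": joint speeds; "effort": joint torques, N m; "position": TCP position; "ee_rot": TCP orientation; "contact_force": force on the tool from outside, world axes, zero at the start; "moment": the same for the moment, N m; "width": finger opening in m.
Only numpy, scipy, OpenCV 4.12 (cv2) and the standard library are available. Lean on these libraries where they do the work, as an engineer would, in place of code of your own. Each camera call takes 0.05 s, during which the arm holds its last target.

## Working session

There is one attempt and no reset: what is moved stays moved. The work goes in short steps, Python scripts to look and compute and a tool call to move; the robot and the scene stay as the last step left them, time stands still between calls to the robot, and variables do not carry over. Pictures are saved under pics/ and viewed, and the job is handed in when it is done.

Besides the shell and the picture viewer there is one more tool, called after "Call:" by a JSON object that holds its "name" and its "arguments", one argument or row to a line. arm_command: Moves the arm, as the interface text tells. Its arguments: {"type":"object","properties":{"increments":{"type":"array"},"grip_force":{"type":"number"}},"required":["increments"]}

```bash
mkdir -p pics; python3 - <<'E'
from rig import manip, vision, ticket
import cv2
s=manip.get_state(); print(s)
for n in ["scene","top","wrist"]:
    p=vision.camera_params(n); print(n,p)
    cv2.imwrite(f"pics/{n}0.png",vision.get_image(n)[:,:,::-1])
E
```

```text
{'clock': 0.0, 'qpos': array([-1.37500542e+00,  2.76628393e-01,  1.50614550e+00, -6.09732021e-06,
        1.36069030e+00, -1.21004338e-01]), 'qd': array([ 0.00073928,  0.00132247, -0.00049597, -0.00041421, -0.00202328,
        0.00041238]), 'effort': array([-1.87049394e-03, -4.16777623e+01, -2.45804554e+01, -3.30196426e-04,
        1.10798195e-02, -5.71556669e-06]), 'position': array([ 0.17907663, -0.54618611,  0.40381543]), 'ee_rot': array([ 0.57305723, -0.57216019,  0.41535854, -0.41438557]), 'contact_force': array([-0.13681333,  0.13375015,  0.73700307]), 'moment': array([ 0.01283978, -0.00060788, -0.00678981]), 'width': 0.08584584819865428}
scene {'vfov': 54.53805719329116, 'cx': 323.5840572874164, 'cy': 203.32284119017476, 'R': array([[ 0.79015807,  0.61283631, -0.00904905],
       [ 0.51188131, -0.66796838, -0.54018124],
       [-0.33708715,  0.42219653, -0.84150006]]), 't': array([-0.44875963, -0.26045429,  1.23435554])}
top {'vfov': 47.82008417301071, 'cx': 316.4960904858287, 'cy': 197.46340259846895, 'R': array([[ 0.02930231, -0.9995678 , -0.00236234],
       [-0.99142852, -0.02876251, -0.1274449 ],
       [ 0.12732187,  0.00607652, -0.99184284]]), 't': array([-0.01370677,  0.57164631,  1.17878524])}
wrist {'vfov': 61.30224832833325, 'cx': 321.45428161421796, 'cy': 197.95987309421005, 'R': array([[ 3.11903072e-01, -9.50113576e-01, -8.16318158e-04],
       [-9.15538935e-01, -3.00782365e-01,  2.67055100e-01],
       [-2.53978210e-01, -8.25479351e-02, -9.63680916e-01]]), 't': array([-0.57376199, -0.0333345 ,  0.37937607])}
```

View pics/scene0.png

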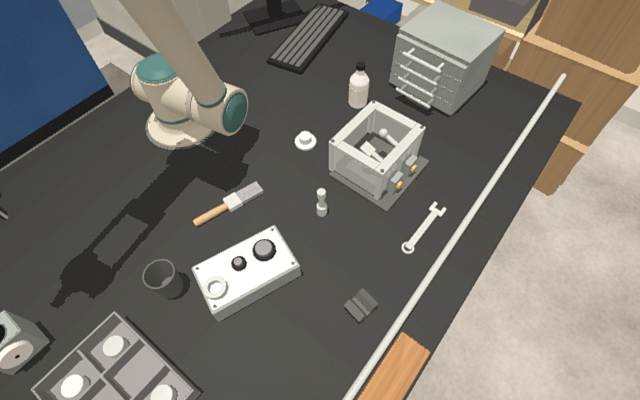

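View pics/top0.png

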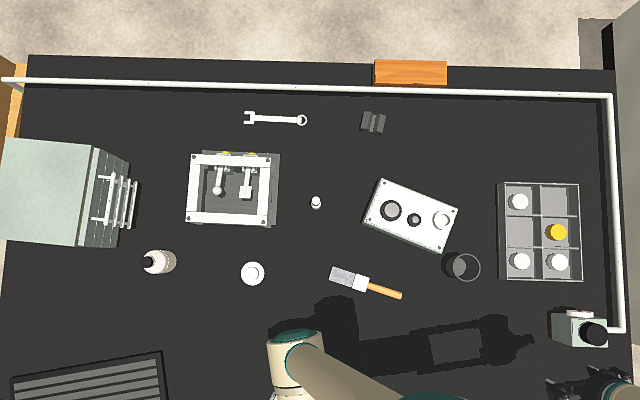

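View pics/wrist0.png

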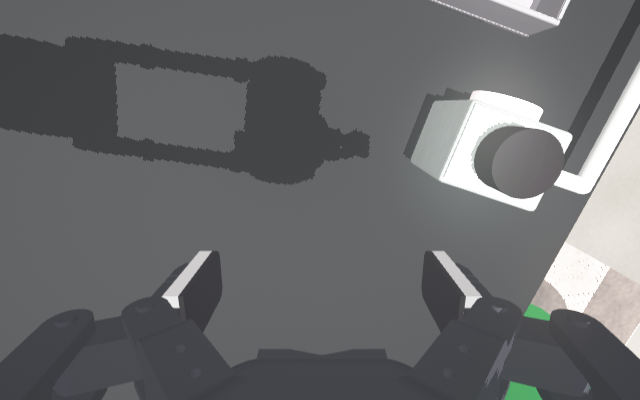

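The scene view has the guard at about (375,150) and the control box at about (245,270). In the top view they are at about (233,188) and (410,215). I'll zoom in on the top view.

```bash
python3 - <<'E'
import cv2
a=cv2.imread("pics/top0.png")
cv2.imwrite("pics/tg.png",cv2.resize(a[135:240,170:300],None,fx=6,fy=5.7,interpolation=cv2.INTER_CUBIC)[:600,:800])
cv2.imwrite("pics/tb.png",cv2.resize(a[165:265,350:480],None,fx=6,fy=6,interpolation=cv2.INTER_CUBIC))
b=cv2.imread("pics/scene0.png")
cv2.imwrite("pics/sg.png",cv2.resize(b[95:210,315:440],None,fx=5,fy=5,interpolation=cv2.INTER_CUBIC))
E
```

```text
(no output)
```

View pics/tg.png

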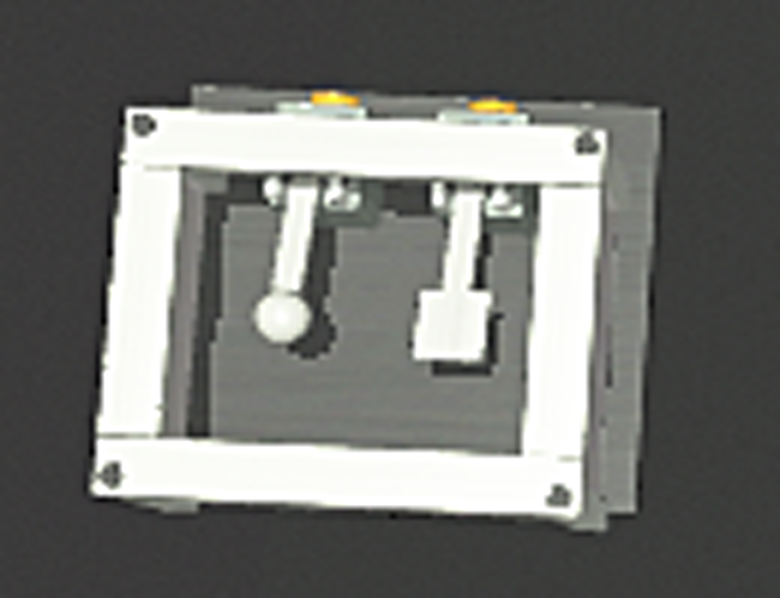

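View pics/tb.png

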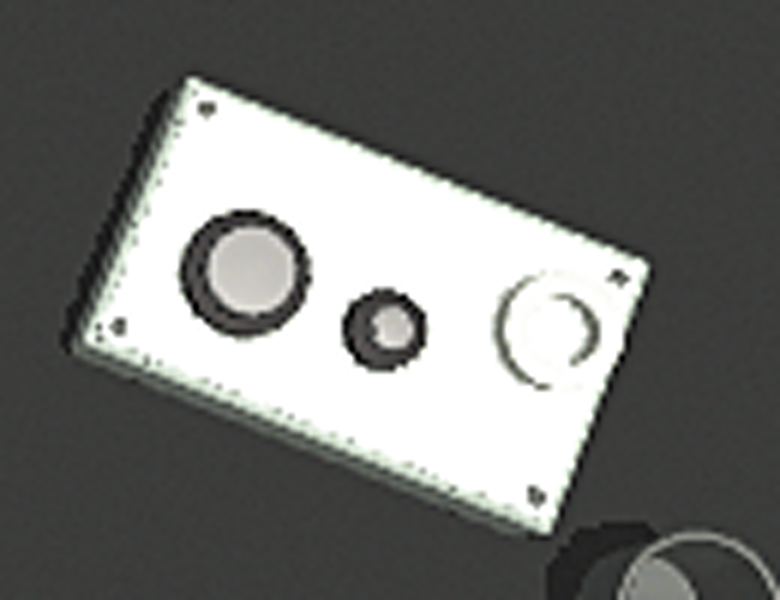

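View pics/sg.png

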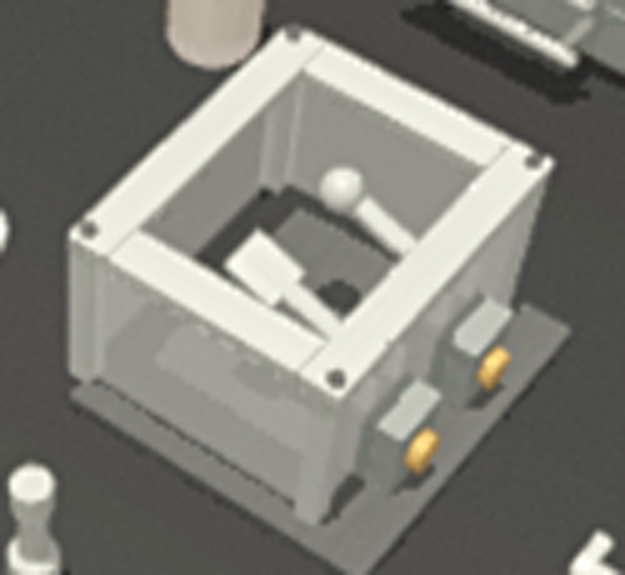

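```bash
cat > h.py <<'E'
import numpy as np, cv2
from rig import manip, vision, ticket
def K(p):
    f=200/np.tan(np.radians(p['vfov']/2)); return f
def proj(n,X,p=None):
    p=p or vision.camera_params(n); c=p['R']@np.asarray(X)+p['t']; f=K(p); return np.array([p['cx']+f*c[0]/c[2],p['cy']+f*c[1]/c[2]])
def ray(n,uv,p=None):
    p=p or vision.camera_params(n); f=K(p); d=p['R'].T@np.array([(uv[0]-p['cx'])/f,(uv[1]-p['cy'])/f,1]); return -p['R'].T@p['t'],d/np.linalg.norm(d)
def atz(n,uv,z,p=None):
    c,d=ray(n,uv,p); return c+d*(z-c[2])/d[2]
def tri(obs):
    A=np.zeros((3,3));b=np.zeros(3);L=[]
    for n,uv in obs:
        c,d=ray(n,uv);M=np.eye(3)-np.outer(d,d);A+=M;b+=M@c;L.append((c,d))
    X=np.linalg.solve(A,b); return X,[np.linalg.norm((np.eye(3)-np.outer(d,d))@(X-c))*1000 for c,d in L]
def crop(xy,o,s): return [o[0]+(xy[0]+.5)/s[0]-.5,o[1]+(xy[1]+.5)/s[1]-.5]
E
python3 - <<'E'
from h import *
b=cv2.imread("pics/scene0.png")
cv2.imwrite("pics/sb.png",cv2.resize(b[220:325,180:310],None,fx=6,fy=5.7,interpolation=cv2.INTER_CUBIC))
np.set_printoptions(precision=4,suppress=True)
T=lambda xy:crop(xy,(170,135),(6,5.7))
S=lambda xy:crop(xy,(315,95),(5,5))
B=lambda xy:crop(xy,(350,165),(6,6))
for nm,L in (('outer',[(127,107),(608,130),(580,520),(92,495)]),('inner',[(183,168),(540,185),(520,455),(160,438)])):
    P=np.array([atz('top',T(x),.13) for x in L]);print(nm,P,P.mean(0),np.linalg.norm(P-np.roll(P,1,0),axis=1))
P=np.array([atz('scene',S(x),.13) for x in [(292,25),(553,160),(340,395),(70,233)]]);print('scene outer',P,P.mean(0),np.linalg.norm(P-np.roll(P,1,0),axis=1))
P=np.array([atz('top',B(x),.063) for x in [(190,78),(650,262),(550,535),(95,340)]]);print('box',P,P.mean(0),np.linalg.norm(P-np.roll(P,1,0),axis=1))
tp=[(420,290),(493,292),(488,362),(413,358)];sp=[(226,265),(262,229),(305,270),(265,307)]
print(tri([('top',T((454,325))),('scene',S((264.5,268)))]),'paddle')
print(tri([('top',T((284,316))),('scene',S((342,188)))]),'ball')
c,_=ray('top',(0,0));print('topcam',c)
E
```

```text
outer [[0.6626 0.3222 0.13  ]
 [0.658  0.1199 0.13  ]
 [0.4858 0.1242 0.13  ]
 [0.4907 0.3255 0.13  ]] [0.5743 0.223  0.13  ] [0.1719 0.2024 0.1723 0.2014]
inner [[0.6358 0.297  0.13  ]
 [0.6325 0.1473 0.13  ]
 [0.5132 0.1501 0.13  ]
 [0.5163 0.2991 0.13  ]] [0.5745 0.2234 0.13  ] [0.1196 0.1498 0.1194 0.149 ]
scene outer [[0.4956 0.3226 0.13  ]
 [0.6642 0.3208 0.13  ]
 [0.6599 0.1199 0.13  ]
 [0.4904 0.1232 0.13  ]] [0.5775 0.2216 0.13  ] [0.1994 0.1686 0.2009 0.1695]
box [[ 0.6265 -0.1671  0.063 ]
 [ 0.5506 -0.3691  0.063 ]
 [ 0.4308 -0.3247  0.063 ]
 [ 0.5094 -0.127   0.063 ]] [ 0.5293 -0.247   0.063 ] [0.1237 0.2158 0.1278 0.2128]
(array([0.5732, 0.1848, 0.1038]), [np.float64(0.33401338290639737), np.float64(0.33401338290633054)]) paddle
(array([0.575 , 0.257 , 0.1048]), [np.float64(0.31311409212476554), np.float64(0.31311409212500235)]) ball
topcam [ 0.4171 -0.0044  1.242 ]
```

View pics/sb.png

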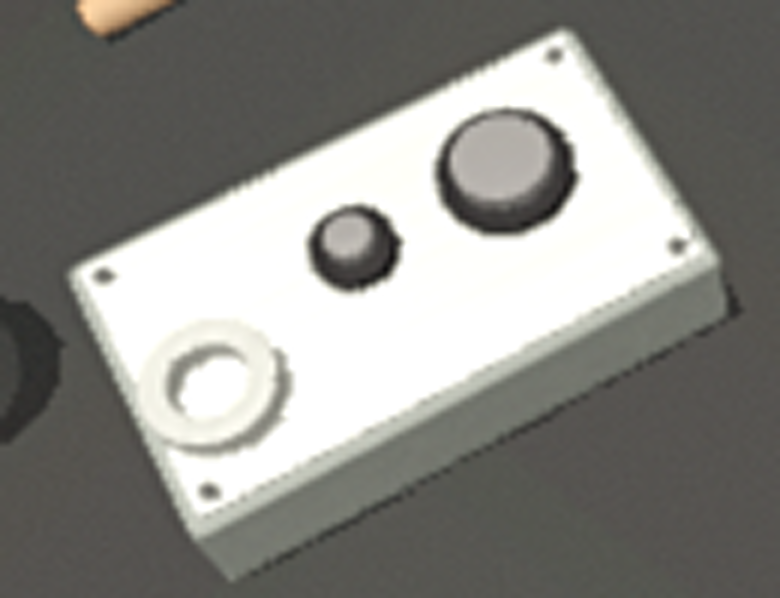

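```bash
cat >> h.py <<'E'
from scipy.spatial.transform import Rotation as Ro
np.set_printoptions(precision=4,suppress=True)
def st():
    s=manip.get_state(); q=s['ee_rot']; R=Ro.from_quat([q[1],q[2],q[3],q[0]]).as_matrix()
    print('t',s['clock'],'F',s['contact_force'],'w',s['width']);print('pos',s['position'],'tip',s['position']+R@[0,0,.173]);print(R); return s,R
def plan(P,x,R=None,s=None):
    "turn rotvec (tool) to have tool x along x, z down; shift (cm) in target tool axes"
    x=np.array([x[0],x[1],0.]);x/=np.linalg.norm(x);z=np.array([0,0,-1.]);T=np.stack([x,np.cross(z,x),z],1)
    w=Ro.from_matrix(R.T@T).as_rotvec(); d=np.array(P)-s['position']
    print('turn',w,'shift in target axes cm',T.T@d*100)
E
python3 - <<'E'
from h import *
B=lambda xy:crop(xy,(350,165),(6,6))
S=lambda xy:crop(xy,(180,220),(6,5.7))
print('start',tri([('top',B((251,270))),('scene',S((499,157)))]))
print('small',tri([('top',B((392,327))),('scene',S((350,235)))]))
s,R=st()
for x in [(1,-.023),(-1,.023),(0,1),(0,-1)]: plan([.571,.185,.35],x,R,s)
E
```

```text
start (array([ 0.5399, -0.1928,  0.079 ]), [np.float64(0.7918438083709112), np.float64(0.7918438083709621)])
small (array([ 0.5175, -0.2533,  0.078 ]), [np.float64(0.12135298392655867), np.float64(0.12135298392649065)])
t 0.15 F [-0.1097 -0.5369  0.0364] w 0.08544500400063235
pos [ 0.1791 -0.5462  0.404 ] tip [ 0.3435 -0.4923  0.4041]
[[ 0.3115 -0.0002  0.9502]
 [-0.9502  0.0014  0.3115]
 [-0.0014 -1.      0.0002]]
turn [-1.352  -0.9546 -0.9564] shift in target axes cm [ 37.4977 -74.0049   5.4038]
turn [-1.0278  1.4556  1.4538] shift in target axes cm [-37.4977  74.0049   5.4038]
turn [-0.3291 -2.0509 -2.051 ] shift in target axes cm [73.1231 39.1894  5.4038]
turn [-1.5564  0.2497  0.2475] shift in target axes cm [-73.1231 -39.1894   5.4038]
```

The fingers lie along tool y, which points straight down, so I'm fixing the helper. First move: turn in place and close the jaws.

```bash
cat >> h.py <<'E'
def st():
    s=manip.get_state(); q=s['ee_rot']; R=Ro.from_quat([q[1],q[2],q[3],q[0]]).as_matrix()
    print('t',s['clock'],'F',s['contact_force'],'w',s['width']);print('tip',s['position']+R@[0,.173,0],'q',s['qpos']);print(R); return s,R
def plan(tip,x,R=None,s=None):
    x=np.array([x[0],x[1],0.]);x/=np.linalg.norm(x);y=np.array([0,0,-1.]);T=np.stack([x,y,np.cross(x,y)],1)
    w=Ro.from_matrix(R.T@T).as_rotvec(); d=np.array(tip)-T@[0,.173,0]-s['position']
    print('turn',w,'shift in target axes cm',T.T@d*100)
E
python3 - <<'E'
from h import *
s,R=st()
plan([.571,.185,.2],(1,-.023),R,s)
p=vision.camera_params('wrist');print('cam in tool',R.T@(-p['R'].T@p['t']-s['position']))
E
```

```text
t 0.15 F [-0.1097 -0.5369  0.0364] w 0.08544500400063235
tip [ 0.1791 -0.546   0.231 ] q [-1.375   0.2765  1.5058  0.      1.3607 -0.121 ]
[[ 0.3115 -0.0002  0.9502]
 [-0.9502  0.0014  0.3115]
 [-0.0014 -1.      0.0002]]
turn [-0.0011 -1.231  -0.0011] shift in target axes cm [37.4977  3.1038 74.0049]
cam in tool [-0.0007  0.0299  0.0694]
```

Call:
{"name": "arm_command", "arguments": {
  "increments": [0,-0.175,0,0,0,0,1,0,-0.175,0,0,0,0,1,0,-0.175,0,0,0,0,1,0,-0.175,0,0,0,0,1,0,-0.175,0,0,0,0,1,0,-0.175,0,0,0,0,1,0,-0.175,0,0,0,0,1,0,0,0,0,0,0,1],
  "grip_force": 40
}}

```text
clock: 1.15
position: [0.1791, -0.5463, 0.4044]
ee_rot: [0.707, -0.707, 0.011, -0.011]
contact_force: [-0.8, 0.0, -1.2]
width: 0.0001
```

```bash
python3 - <<'E'
from h import *
s,R=st()
plan([.571,.185,.2],(1,-.023),R,s)
E
```

```text
t 1.15 F [-0.8081  0.0348 -1.1817] w 0.00012109390803095601
tip [ 0.1791 -0.5462  0.2314] q [-1.375   0.2761  1.5054 -0.      1.3607 -1.3439]
[[ 0.9995 -0.0001  0.031 ]
 [-0.031   0.0006  0.9995]
 [-0.0002 -1.      0.0006]]
turn [-0.0006 -0.0081 -0.0002] shift in target axes cm [37.4971  3.1398 74.013 ]
```

Call:
{"name": "arm_command", "arguments": {
  "increments": [0,-0.008,0,2.5,0,5,1,0,0,0,2.5,0,5,1,0,0,0,2.5,0,5,1,0,0,0,2.5,0,5,1,0,0,0,2.5,0,5,1,0,0,0,2.5,0,5,1,0,0,0,2.5,0,5,1,0,0,0,0,0,0,1]
}}

```text
clock: 2.15
position: [0.3627, -0.1971, 0.4048]
ee_rot: [0.707, -0.707, 0.006, -0.006]
contact_force: [-0.8, -0.7, -0.3]
width: 0.0002
```

Call:
{"name": "arm_command", "arguments": {
  "increments": [0,0,0,2.5,0,5,1,0,0,0,2.5,0,5,1,0,0,0,2.5,0,5,1,0,0,0,2.5,0,5,1,0,0,0,2.5,0,5,1,0,0,0,1.5,0,3,1,0,0,0,0,0,0,1,0,0,0,0,0,0,1]
}}

```text
clock: 3.15
position: [0.5076, 0.0756, 0.4044]
ee_rot: [-0.707, 0.707, -0.008, 0.008]
contact_force: [-0.3, -0.1, -0.6]
width: 0.0
```

```bash
python3 - <<'E'
from h import *
s,R=st()
plan([.571,.185,.2],(1,-.023),R,s)
p=vision.camera_params('wrist')
cv2.imwrite("pics/w1.png",vision.get_image('wrist')[:,:,::-1])
print(p, proj('wrist',[.5732,.1848,.104],p),proj('wrist',[.575,.257,.117],p))
E
```

```text
t 3.15 F [-0.3327 -0.0886 -0.5755] w 2.4473359168641617e-05
tip [0.5074 0.0754 0.2314] q [ 0.0125  0.1832  1.632  -0.0011  1.3274  0.0357]
[[ 0.9997 -0.001   0.0229]
 [-0.0229 -0.0011  0.9997]
 [-0.001  -1.     -0.0011]]
turn [ 0.0011  0.0001 -0.001 ] shift in target axes cm [ 6.0853  3.1356 11.0878]
{'vfov': 61.30224832833325, 'cx': 321.45428161421796, 'cy': 197.95987309421005, 'R': array([[ 0.9997, -0.0224,  0.0003],
       [-0.0217, -0.9627,  0.2698],
       [-0.0058, -0.2697, -0.9629]]), 't': array([-0.507 ,  0.0492,  0.4024])} [405.3142  44.846 ] [417.9601 -80.369 ]
```

View pics/w1.png

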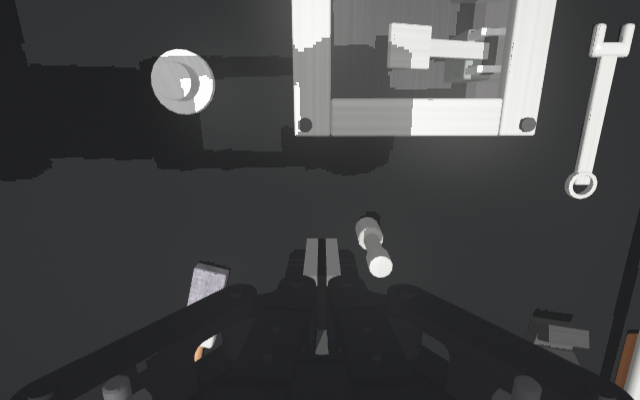

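The wrist view shows the paddle at (409,46), where I predicted (405,45), so the two agree to about 3 mm. The plug gauge is passed well below. Next I move over the paddle.

Call:
{"name": "arm_command", "arguments": {
  "increments": [0,0,0,2,0,3.7,1,0,0,0,2,0,3.7,1,0.001,0,-0.001,2.2,0,3.7,1,0,0,0,0,3,0,1,0,0,0,0,3,0,1,0,0,0,0,1.0,0,1,0,0,0,0,0,0,1,0,0,0,0,0,0,1]
}}

```text
clock: 4.2
position: [0.5726, 0.1859, 0.3361]
ee_rot: [0.708, -0.707, 0.006, -0.009]
contact_force: [0.7, -0.4, -0.0]
width: -0.0
```

```bash
python3 - <<'E'
from h import *
s,R=st()
plan([.572,.185,.115],(1,-.023),R,s)
cv2.imwrite("pics/w2.png",vision.get_image('wrist')[:,:,::-1])
b=vision.get_image('scene')[:,:,::-1]
cv2.imwrite("pics/s2.png",cv2.resize(b[75:210,310:450],None,fx=4,fy=4,interpolation=cv2.INTER_CUBIC))
E
```

```text
t 4.2 F [ 0.7198 -0.4172 -0.0025] w -1.191892412666073e-06
tip [0.5732 0.1861 0.1631] q [0.1982 0.3591 1.5563 0.0007 1.2224 0.2199]
[[ 0.9998  0.0037  0.0219]
 [-0.0219  0.0014  0.9998]
 [ 0.0036 -1.      0.0015]]
turn [-0.0015  0.0011  0.0036] shift in target axes cm [-0.0561  4.8147 -0.0917]
```

View pics/w2.png

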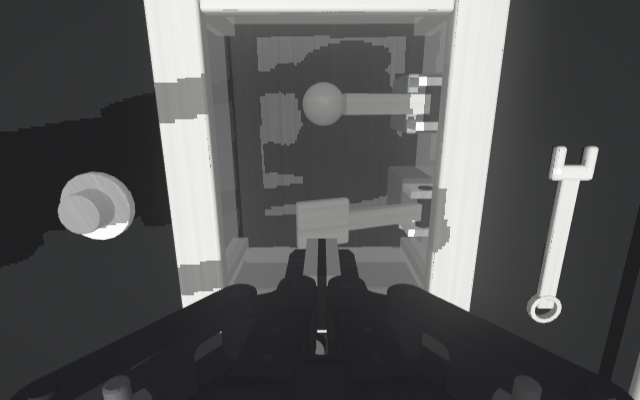

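View pics/s2.png

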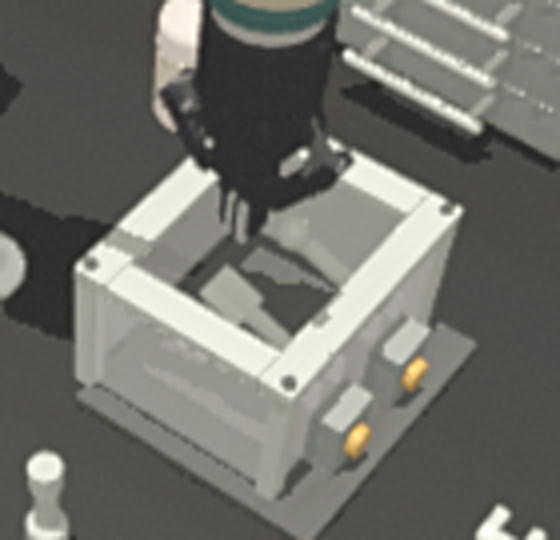

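```bash
python3 - <<'E'
from h import *
s,R=st(); tip=s['position']+R@[0,.173,0]
for xy in [(165,90),(180,130),(205,148),(222,200),(240,240),(345,165),(300,190),(262,225),(350,150),(320,185)]:
    uv=crop(xy,(310,75),(4,4)); c,d=ray('scene',uv)
    # intersect with plane through tip normal R[:,2]; report a,h for y-offset -11,0
    o=[]
    for off in (-.011,0,.011):
        n=R[:,2]; k=((tip+n*off-c)@n)/(d@n); X=c+d*k-tip; o.append((round(X@R[:,0]*1000),round(X[2]*1000)))
    print(xy,o)
E
```

```text
t 4.3 F [-0.6852 -0.4074 -0.2142] w 0.0002701221644580144
tip [0.5731 0.1864 0.1631] q [0.1987 0.3591 1.5564 0.0007 1.2222 0.2199]
[[ 0.9998  0.0037  0.0214]
 [-0.0214  0.0014  0.9998]
 [ 0.0036 -1.      0.0015]]
(165, 90) [(-57, 92), (-64, 80), (-72, 68)]
(180, 130) [(-44, 68), (-51, 55), (-59, 43)]
(205, 148) [(-25, 64), (-32, 52), (-39, 39)]
(222, 200) [(-9, 30), (-16, 17), (-23, 4)]
(240, 240) [(7, 6), (1, -8), (-6, -22)]
(345, 165) [(68, 107), (62, 95), (57, 84)]
(300, 190) [(43, 72), (37, 59), (31, 47)]
(262, 225) [(21, 28), (15, 15), (9, 2)]
(350, 150) [(69, 119), (64, 108), (58, 96)]
(320, 185) [(55, 83), (49, 71), (44, 59)]
```

```bash
python3 - <<'E'
from h import *
b=vision.get_image('scene')[:,:,::-1]
cv2.imwrite("pics/s3.png",cv2.resize(b[70:150,335:405],None,fx=8,fy=7.5,interpolation=cv2.INTER_CUBIC))
E
```

```text
(no output)
```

View pics/s3.png

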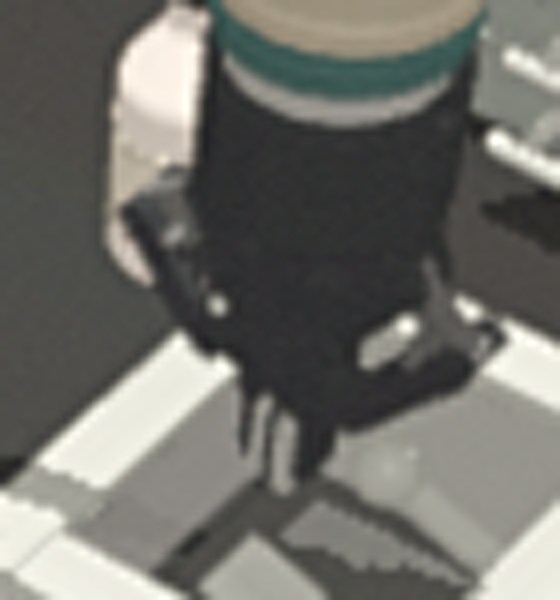

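The linkage stays within about ±37 mm at the guard's level, so it clears the window. I'll descend to 115 mm and then press in steps.

Call:
{"name": "arm_command", "arguments": {
  "increments": [-0.001,0,0.003,-0.05,2,-0.1,1,0,0,0,0,2,0,1,0,0,0,0,0.8,0,1,0,0,0,0,0,0,1,0,0,0,0,0,0,1]
}}

```text
clock: 4.97
position: [0.5719, 0.1855, 0.2876]
ee_rot: [0.707, -0.707, 0.007, -0.007]
contact_force: [0.4, -0.1, -0.0]
width: 0.0002
```

```bash
python3 - <<'E'
from h import *
s,R=st()
plan([.571,.185,.079],(1,-.023),R,s)
E
```

```text
t 4.975 F [ 0.3684 -0.1136 -0.049 ] w 0.0001812959105679036
tip [0.5719 0.1856 0.1146] q [0.1979 0.3993 1.6235 0.0004 1.1189 0.2186]
[[ 0.9998 -0.0002  0.0209]
 [-0.0209  0.0003  0.9998]
 [-0.0002 -1.      0.0003]]
turn [-0.0003  0.002  -0.0002] shift in target axes cm [-0.0905  3.5606 -0.0526]
```

Call:
{"name": "arm_command", "arguments": {
  "increments": [0,0,0,0,0.8,0,1,0,0,0,0,0.8,0,1,0,0,0,0,0.8,0,1,0,0,0,0,0.5,0,1,0,0,0,0,0.3,0,1,0,0,0,0,0,0,1,0,0,0,0,0,0,1]
}}

```text
clock: 5.85
position: [0.5722, 0.1853, 0.2546]
ee_rot: [-0.707, 0.707, -0.007, 0.007]
contact_force: [0.1, 0.2, -0.8]
width: 0.0001
```

```bash
python3 - <<'E'
from h import *
s,R=st()
plan([.571,.185,.079],(1,-.023),R,s)
E
```

```text
t 5.85 F [ 0.1272  0.1954 -0.8456] w 7.633892385646428e-05
tip [0.5722 0.1852 0.0816] q [ 0.1976  0.4312  1.6641 -0.0003  1.0463  0.2186]
[[ 0.9998  0.      0.0209]
 [-0.0209 -0.0003  0.9998]
 [ 0.     -1.     -0.0003]]
turn [0.0003 0.0021 0.    ] shift in target axes cm [-0.1182  0.259  -0.0299]
```

Call:
{"name": "arm_command", "arguments": {
  "increments": [0,0,0,0,0.2,0,1,0,0,0,0,0.15,0,1,0,0,0,0,0,0,1]
}}

```text
clock: 6.22
position: [0.5721, 0.1853, 0.2528]
ee_rot: [0.707, -0.707, 0.007, -0.008]
contact_force: [-1.5, -0.4, 7.8]
width: 0.0
```

Call:
{"name": "arm_command", "arguments": {
  "increments": [0,0,0,0,0.15,0,1,0,0,0,0,0.1,0,1,0,0,0,0,0,0,1]
}}

```text
clock: 6.6
position: [0.572, 0.1853, 0.2525]
ee_rot: [0.707, -0.707, 0.006, -0.008]
contact_force: [-4.5, -2.3, 19.1]
width: -0.0003
```

```bash
python3 - <<'E'
from h import *
s,R=st()
b=vision.get_image('scene')[:,:,::-1]
cv2.imwrite("pics/s4.png",cv2.resize(b[75:210,310:450],None,fx=4,fy=4,interpolation=cv2.INTER_CUBIC))
cv2.imwrite("pics/w4.png",vision.get_image('wrist')[:,:,::-1])
E
```

```text
t 6.6 F [-4.4923 -2.3273 19.0799] w -0.0002727137819525828
tip [0.5725 0.1853 0.0795] q [ 0.1977  0.4325  1.6681 -0.0003  1.0385  0.2186]
[[ 0.9998  0.0025  0.0208]
 [-0.0208  0.0002  0.9998]
 [ 0.0025 -1.      0.0003]]
```

View pics/s4.png

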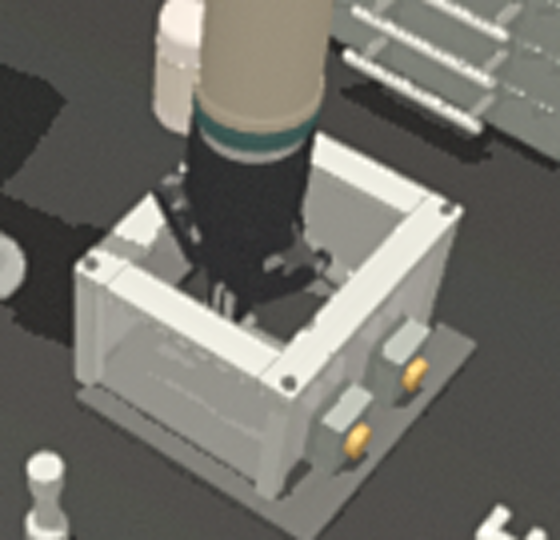

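View pics/w4.png

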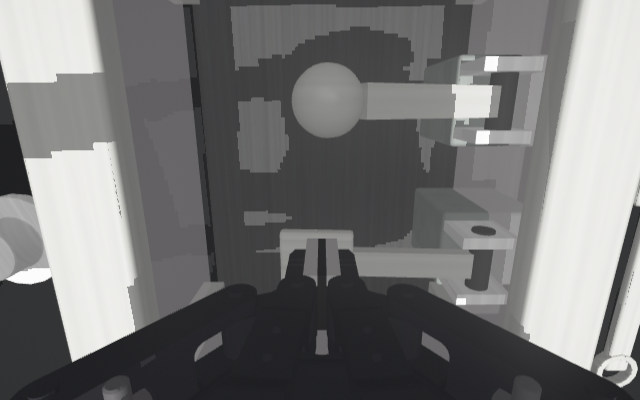

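At a tip height of 79.5 mm the force climbs steeply to 19 N, so the lever is at its stop and level. I'll withdraw straight up.

Call:
{"name": "arm_command", "arguments": {
  "increments": [0,0,0,0,-1,0,1,0,0,0,0,-2.5,0,1,0,0,0,0,-4,0,1,0,0,0,0,-5,0,1,0,0,0,0,-2,0,1,0,0,0,0,0,0,1]
}}

```text
clock: 7.45
position: [0.5722, 0.1855, 0.3953]
ee_rot: [0.707, -0.707, 0.007, -0.008]
contact_force: [1.0, 0.2, -0.6]
width: -0.0003
```

```bash
python3 - <<'E'
from h import *
s,R=st()
plan([.540,-.193,.21],(1,-.023),R,s)
b=vision.get_image('scene')[:,:,::-1]
cv2.imwrite("pics/s5.png",cv2.resize(b[75:210,310:450],None,fx=4,fy=4,interpolation=cv2.INTER_CUBIC))
cv2.imwrite("pics/w5.png",vision.get_image('wrist')[:,:,::-1])
E
```

```text
t 7.45 F [ 1.047   0.2391 -0.5776] w -0.00033828590094992514
tip [0.5725 0.1856 0.2223] q [0.1977 0.3203 1.4636 0.0003 1.3556 0.2186]
[[ 0.9998  0.002   0.021 ]
 [-0.021   0.0007  0.9998]
 [ 0.002  -1.      0.0007]]
turn [-0.0007  0.002   0.002 ] shift in target axes cm [ -2.3445   1.23   -37.9105]
```

View pics/s5.png

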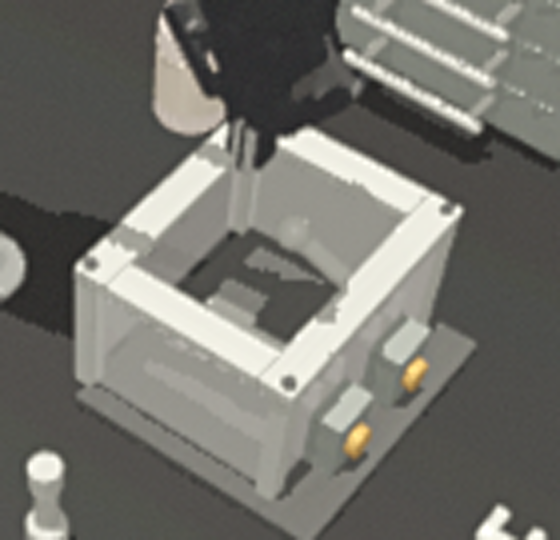

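View pics/w5.png

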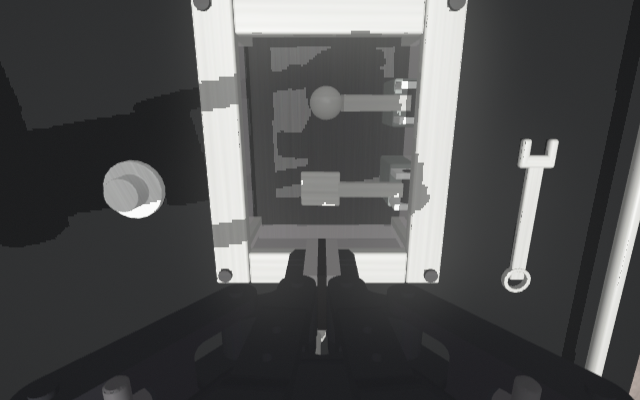

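The paddle is now level and down, at (320,188) in the wrist view, and the ball lever is unchanged. Next I go to the button.

Call:
{"name": "arm_command", "arguments": {
  "increments": [0,0,0,-0.35,0,-5.4,1,0,0,0,-0.35,0,-5.4,1,0,0,0,-0.35,0,-5.4,1,0,0,0,-0.35,0,-5.4,1,0,0,0,-0.35,0,-5.4,1,0,0,0,-0.35,0,-5.4,1,-0.001,0.002,0.002,-0.25,0,-5.5,1,0,0,0,0,0,0,1]
}}

```text
clock: 8.55
position: [0.5397, -0.1966, 0.3914]
ee_rot: [-0.707, 0.707, -0.013, 0.007]
contact_force: [-0.2, 0.8, -0.3]
width: 0.0001
```

```bash
python3 - <<'E'
from h import *
s,R=st()
plan([.540,-.193,.095],(1,-.023),R,s)
b=vision.get_image('top')[:,:,::-1]
cv2.imwrite("pics/t6.png",cv2.resize(b[135:265,170:490],None,fx=2.5,fy=2.5,interpolation=cv2.INTER_CUBIC))
E
```

```text
t 8.55 F [-0.1526  0.7626 -0.3398] w 8.804467032836881e-05
tip [ 0.5385 -0.1967  0.2184] q [-0.4691  0.2846  1.526  -0.0042  1.3372 -0.4399]
[[ 0.9996 -0.0074  0.0281]
 [-0.0282 -0.0008  0.9996]
 [-0.0074 -1.     -0.001 ]]
turn [ 0.001  -0.0052 -0.0074] shift in target axes cm [ 0.0179 12.3381  0.3603]
```

View pics/t6.png

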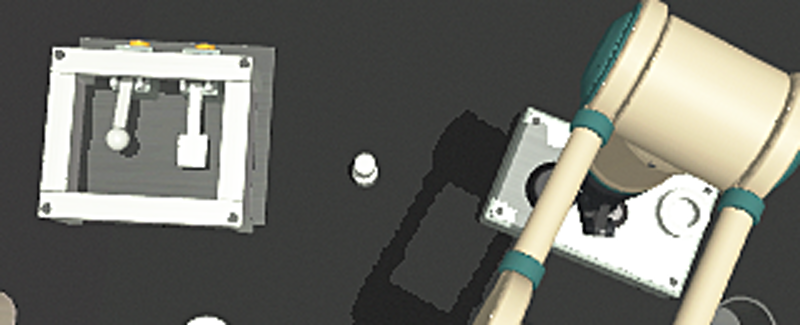

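Call:
{"name": "arm_command", "arguments": {
  "increments": [0,0,0,0,0,0,1,0,0,0,0,3,0,1,0,0,0,0,4,0,1,0,0,0,0,4,0,1,0,0,0,0,0,0,1,0,0,0,0,0,0,1]
}}

```text
clock: 9.35
position: [0.5406, -0.1924, 0.285]
ee_rot: [-0.706, 0.708, -0.008, 0.007]
contact_force: [0.1, -0.6, 0.3]
width: 0.0
```

```bash
python3 - <<'E'
from h import *
s,R=st()
plan([.540,-.193,.079],(1,-.023),R,s)
cv2.imwrite("pics/w7.png",vision.get_image('wrist')[:,:,::-1])
b=vision.get_image('scene')[:,:,::-1]
cv2.imwrite("pics/s7.png",cv2.resize(b[190:325,180:320],None,fx=4,fy=4,interpolation=cv2.INTER_CUBIC))
E
```

```text
t 9.35 F [ 0.0913 -0.6085  0.3279] w 2.2519112735577688e-05
tip [ 0.5402 -0.1927  0.112 ] q [-0.4624  0.3652  1.6881 -0.0029  1.0896 -0.4395]
[[ 0.9998 -0.0023  0.0215]
 [-0.0215 -0.0017  0.9998]
 [-0.0023 -1.     -0.0017]]
turn [ 0.0017  0.0015 -0.0023] shift in target axes cm [-0.0574  3.2972 -0.0584]
```

View pics/w7.png

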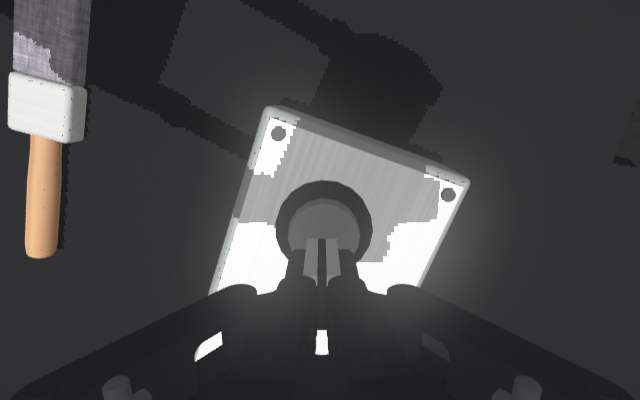

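View pics/s7.png

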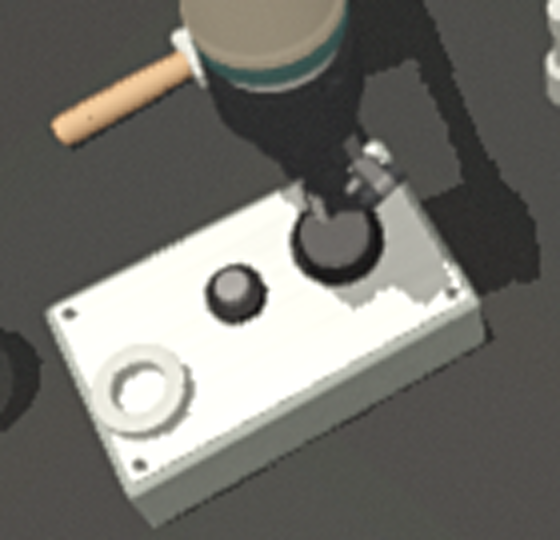

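The cap is centred under the fingers, at column 324 against 322. I'll press slowly.

Call:
{"name": "arm_command", "arguments": {
  "increments": [0,0,0,-0.05,1.5,-0.05,1,0,0,0,0,1.3,0,1,0,0,0,0,0.3,0,1,0,0,0,0,0.2,0,1,0,0,0,0,0.2,0,1,0,0,0,0,0.2,0,1,0,0,0,0,0,0,1]
}}

```text
clock: 10.32
position: [0.539, -0.1936, 0.252]
ee_rot: [-0.706, 0.708, -0.009, 0.008]
contact_force: [-8.1, 3.6, 31.6]
width: -0.0002
```

Call:
{"name": "arm_command", "arguments": {
  "increments": [0,0,0,0,0.15,0,1,0,0,0,0,0.1,0,1,0,0,0,0,0,0,1]
}}

```text
clock: 10.7
position: [0.5389, -0.1935, 0.2517]
ee_rot: [-0.706, 0.708, -0.008, 0.008]
contact_force: [-11.0, 6.0, 45.4]
width: -0.0
```

```bash
python3 - <<'E'
from h import *
s,R=st()
E
```

```text
t 10.7 F [-10.9792   6.0308  45.4079] w -7.2160263225710895e-06
tip [ 0.5387 -0.194   0.0787] q [-0.4653  0.397   1.7334 -0.0034  1.0106 -0.4406]
[[ 0.9997 -0.0007  0.0228]
 [-0.0228 -0.0029  0.9997]
 [-0.0006 -1.     -0.0029]]
```

It is stiff at 78.7 mm. I'll back off in small steps and see whether the force follows a 5 N spring or falls to nothing.

Call:
{"name": "arm_command", "arguments": {
  "increments": [0,0,0,0,-0.55,0,1,0,0,0,0,0,0,1]
}}

```text
clock: 10.95
position: [0.5391, -0.1936, 0.2523]
ee_rot: [-0.706, 0.708, -0.009, 0.007]
contact_force: [-3.3, 1.7, 15.5]
width: 0.0003
```

Call:
{"name": "arm_command", "arguments": {
  "increments": [0,0,0,0,-0.2,0,1,0,0,0,0,0,0,1]
}}

```text
clock: 11.2
position: [0.5392, -0.1937, 0.2525]
ee_rot: [-0.707, 0.708, -0.009, 0.007]
contact_force: [0.4, 0.8, 3.7]
width: 0.0001
```

Call:
{"name": "arm_command", "arguments": {
  "increments": [0,0,0,0,-0.2,0,1,0,0,0,0,0,0,1]
}}

```text
clock: 11.45
position: [0.5393, -0.1937, 0.2538]
ee_rot: [-0.707, 0.707, -0.01, 0.007]
contact_force: [-0.2, 1.2, 4.2]
width: 0.0001
```

Call:
{"name": "arm_command", "arguments": {
  "increments": [0,0,0,0,-0.2,0,1,0,0,0,0,0,0,1]
}}

```text
clock: 11.7
position: [0.5393, -0.1937, 0.2557]
ee_rot: [-0.707, 0.707, -0.01, 0.007]
contact_force: [0.8, -0.3, 3.2]
width: 0.0003
```

Call:
{"name": "arm_command", "arguments": {
  "increments": [0,0,0,0,-0.3,0,1,0,0,0,0,0,0,1]
}}

```text
clock: 11.95
position: [0.539, -0.1936, 0.2585]
ee_rot: [-0.707, 0.707, -0.01, 0.006]
contact_force: [0.2, -1.0, 1.4]
width: -0.0001
```

As I back off the force runs 4.2, 3.2, then 1.4 N over about 5 mm, which is the button's spring. The hard contact was its end stop. Now I retreat fully and check the scene.

Call:
{"name": "arm_command", "arguments": {
  "increments": [0,0,0,0,-1,0,1,0,0,0,0,-3,0,1,0,0,0,0,-5,0,1,0,0,0,0,-5,0,1,0,0,0,0,-2,0,1,0,0,0,0,0,0,1]
}}

```text
clock: 12.7
position: [0.5399, -0.1935, 0.4209]
ee_rot: [-0.706, 0.708, -0.008, 0.008]
contact_force: [-0.7, -1.2, 0.4]
width: -0.0001
```

Call:
{"name": "arm_command", "arguments": {
  "increments": [0,0,0,-4,-1,-3,1,0,0,0,-4,0,-3,1,0,0,0,-4,0,-3,1,0,0,0,-4,0,-3,1,0,0,0,-2,0,-1,1,0,0,0,0,0,0,1,0,0,0,0,0,0,1]
}}

```text
clock: 13.58
position: [0.3572, -0.319, 0.4288]
ee_rot: [0.707, -0.707, 0.01, -0.007]
contact_force: [-0.0, -0.1, -0.4]
width: 0.0001
```

```bash
python3 - <<'E'
from h import *
s,R=st()
cv2.imwrite("pics/t8.png",vision.get_image('top')[:,:,::-1])
b=vision.get_image('scene')[:,:,::-1]
cv2.imwrite("pics/s8.png",b)
cv2.imwrite("pics/tg8.png",np.hstack([cv2.resize(cv2.imread("pics/t8.png")[135:240,170:300],None,fx=3,fy=3),cv2.resize(b[95:210,315:440],None,fx=3,fy=315/115)]))
E
```

```text
t 13.575 F [-0.0437 -0.0626 -0.3553] w 6.705014138396251e-05
tip [ 0.3565 -0.3189  0.2558] q [-0.8731  0.1173  1.6522 -0.003   1.3755 -0.8495]
[[ 0.9997 -0.0045  0.023 ]
 [-0.023   0.0007  0.9997]
 [-0.0045 -1.      0.0006]]
```

View pics/t8.png

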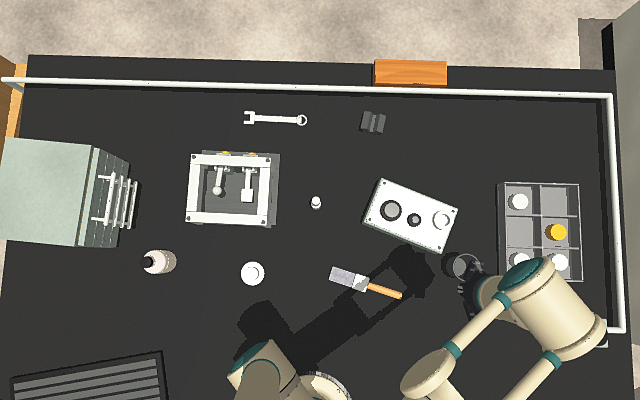

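View pics/s8.png

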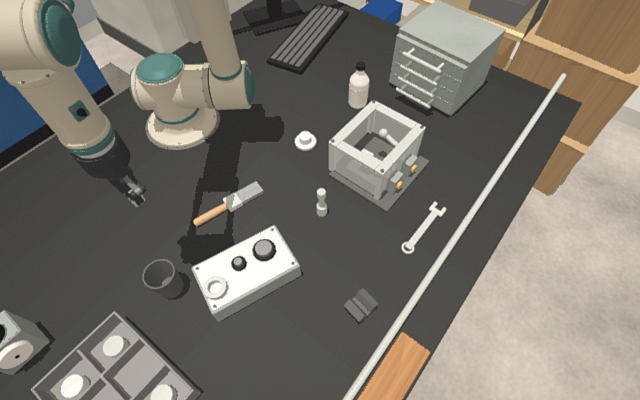

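View pics/tg8.png

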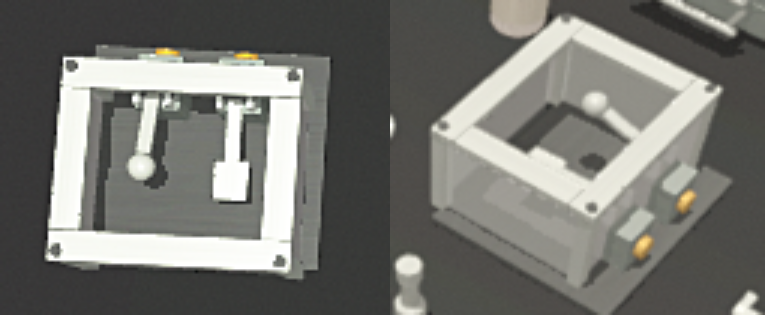

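The paddle is down and level, and the ball lever, both buttons' rest positions and all the loose things look as they did at the start. The arm is clear of everything, so I'm handing in.

```bash
python3 - <<'E'
from h import *
print(ticket.sign_off())
E
```

```text
the job is handed in; nothing more can be done
None
```

I pressed the paddle lever down to its stop through the window, then pressed the larger button fully in and let it come back up. The job was handed in at about 13.7 s.

- **Paddle:** I pressed with closed fingertips. At a tip height of 79.5 mm the force rose steeply to 19 N, which matches the 79 mm stop. After I withdrew, and again at the end, the pictures showed the lever still down and level.
- **Larger button:** The tip met its hard stop at about 79 mm. As I backed off, the force fell as a spring's would, from 4.2 to 3.2 to 1.4 N over about 5 mm, and the last pictures show the cap back up.
- **Everything else:** In the last pictures the ball lever, small button, guard and loose things look as they did at the start. The arm stood clear with no load on the tool.

**What disagreed or went less well:**
- **Button height:** My camera measurement put the cap's top at 79 mm, but by contact it is about 85 mm at rest. Because of that I pressed harder than needed, with about 45 N vertically at the fingertips. That is below the 120 N wrist limit. The 40 N limit covers the arm and the gripper's body, and I took only the fingertips to be touching.
- **Paddle position:** The wrist camera and the fixed cameras differed by about 3 mm, which did not affect the press.

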